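# Rebuild the lens edger's wheel stack and put its relay back

### The job

The lens edger's wheel head has been stripped and its relay pulled so that it cannot start. Stack all the loose grinding wheels on the spindle in order of size, the largest at the bottom and each smaller one on top of the next larger, lowering each one flat rather than letting it drop, then put the brass nut on top of them. Only after that plug the relay fully home in its socket (its locking lever must first be swung out of the way) and swing the lever fully shut over it; leave the other things on the desk where they are.

Things in the scene. Friction and masses are not known exactly. Their poses are not given: they have to be found in the camera images.
- wheel_head: Fixed lens-edger wheel head: white base box 130 x 130 mm, 34 mm high; an upright steel spindle stands in the middle of its top. Origin: centre of its underside, z up. It stays in place.
- seat (a point): Centre of the spindle's seat, on the spindle axis: the top face of a steel collar (42 mm diameter, 6 mm thick, its top 40 mm above the table) on which the lowest wheel rests. z up along the spindle.
- spindle_tip (a point): Tip of the spindle, on its axis, 58 mm above the seat. The spindle is 14 mm in diameter, smooth (no thread), with its last 8 mm tapering to 6 mm.
- wheel1: Loose grinding wheel, a plain flat disc of bare metal with a dark rim, 62 mm outer diameter, 11 mm thick, with an 18 mm bore right through. Its rim is slightly faceted (width across may read up to 2 mm smaller). Lies flat on the table; keep it that way up. Origin: centre of its underside, z along the bore. The largest size; may be absent (None) in a given run. (It also reads None while held.)
- wheel2: Loose grinding wheel, a plain flat disc of bare metal with a dark rim, 52 mm outer diameter, 11 mm thick, with an 18 mm bore right through. Its rim is slightly faceted (width across may read up to 2 mm smaller). Lies flat on the table; keep it that way up. Origin: centre of its underside, z along the bore. A middle size; may be absent (None) in a given run. (It also reads None while held.)
- wheel3: Loose grinding wheel, a plain flat disc of bare metal with a dark rim, 42 mm outer diameter, 11 mm thick, with an 18 mm bore right through. Its rim is slightly faceted (width across may read up to 2 mm smaller). Lies flat on the table; keep it that way up. Origin: centre of its underside, z along the bore. A middle size; may be absent (None) in a given run. (It also reads None while held.)
- wheel4: Loose grinding wheel, a plain flat disc of bare metal with a dark rim, 32 mm outer diameter, 11 mm thick, with an 18 mm bore right through. Its rim is slightly faceted (width across may read up to 2 mm smaller). Lies flat on the table; keep it that way up. Origin: centre of its underside, z along the bore. The smallest size; may be absent (None) in a given run. (It also reads None while held.)
- nut: Loose brass hexagon clamp nut, 30 mm across flats (flats face its x axis and every 60 degrees from it), 16 mm high, with a smooth hexagonal through-bore 18 mm across flats that slides over the spindle (nothing to screw). Always present. Origin: centre of its underside, z up.
- socket: Fixed relay socket: black base plate with a grey open-topped rectangular pocket, and a lever pivot pillar on its +y side. Origin: underside, below the pocket centre; z up. It stays in place.
- pocket (a point): Centre of the pocket's floor, 6 mm above the table; axes as the socket's. The pocket is 44 mm (socket x) by 54 mm (socket y) inside; walls 6 mm thick, their tops 18 mm above this floor.
- relay: Loose plug-in relay, an upright grey rectangular block 40 mm (its x) x 50 mm (its y) x 42 mm high with a white top. Stands in the pocket with its 50 mm side along the socket's y, either way round; its upper 24 mm then stay above the pocket walls. Origin: centre of its underside, z up.
- lever (a joint): Angle of the flat steel locking lever (12 mm wide, 8 mm thick) about an upright pivot. 0 = shut against its stop, lying along the socket's -y right across the middle of the pocket, 45 mm above the pocket floor (3 mm over a seated relay); grows as the knob end swings towards the socket's -x, to 1.9 rad fully open (at about 1.2 or more the pocket is clear). Light friction (about 0.5 N at the knob), stays where left. Starts shut or nearly.
- lever_knob (a point): On the axis of the upright black round knob at the lever's free end, half way up it: knob 14 mm in diameter, 26 mm tall, from 59 to 85 mm above the table, 85 mm from the pivot axis.
- lever_pivot (a point): Lever's pivot axis (vertical), 60 mm from the pocket centre along the socket's +y, at the height of the lever's underside, 51 mm above the table.
- cleaner: Bystander: lens-cleaner bottle, 44 mm diameter, 120 mm tall, upright. Origin: centre of its underside.
- specs_case: Bystander: black spectacles case 58 (x) x 150 (y) x 34 mm. Origin: centre of its underside.
- ruler: Bystander: white flat ruler 24 (x) x 150 (y) x 4 mm. Origin: centre of its underside.
- occluder: Bystander: flat black eye paddle, 6 mm thick, 56 mm round blade centred 10 mm along its +y, handle to 105 mm along its -y.
- trial_frame: Bystander: metal spectacle frame lying flat, 120 mm wide (y), temples 110 mm along its +x; origin between the lenses.
Things that resemble listed ones, but are neither listed nor needed, are in the scene too. What is shaped like the socket but orange or purple is not meant.

How it is judged (in metres and radians):
On the way, in this order (a step that is already met when the one before it is completed fails the run):
1. wheel1 is home on the spindle and released (horizontal distance between wheel1 and seat below 0.005 m and z of wheel1 in the frame of seat below 0.004 m and angle between wheel1's own z axis and vertical below 0.08 rad and contact force between the fingers and wheel1 below 0.2 N and linear speed of wheel1 below 0.02 m/s), for 0.2 s.
2. wheel2 is home on the spindle and released (horizontal distance between wheel2 and seat below 0.005 m and z of wheel2 in the frame of seat below 0.015 m and angle between wheel2's own z axis and vertical below 0.08 rad and contact force between the fingers and wheel2 below 0.2 N and linear speed of wheel2 below 0.02 m/s), for 0.2 s.
3. wheel3 is home on the spindle and released (horizontal distance between wheel3 and seat below 0.005 m and z of wheel3 in the frame of seat below 0.026 m and angle between wheel3's own z axis and vertical below 0.08 rad and contact force between the fingers and wheel3 below 0.2 N and linear speed of wheel3 below 0.02 m/s), for 0.2 s.
4. wheel4 is home on the spindle and released (horizontal distance between wheel4 and seat below 0.005 m and z of wheel4 in the frame of seat below 0.037 m and angle between wheel4's own z axis and vertical below 0.08 rad and contact force between the fingers and wheel4 below 0.2 N and linear speed of wheel4 below 0.02 m/s), for 0.2 s.
5. nut is home on the spindle and released (horizontal distance between nut and seat below 0.005 m and z of nut in the frame of seat below 0.048 m and angle between nut's own z axis and vertical below 0.08 rad and contact force between the fingers and nut below 0.2 N and linear speed of nut below 0.02 m/s), for 0.2 s.
6. the relay is fully home in its socket and released (horizontal distance between relay and pocket below 0.005 m and z of relay in the frame of pocket below 0.003 m and angle between relay's own z axis and vertical below 0.06 rad and contact force between the fingers and relay below 0.2 N and linear speed of relay below 0.02 m/s), for 0.2 s.
7. the locking lever is shut over the relay (horizontal distance between relay and pocket below 0.005 m and z of relay in the frame of pocket below 0.003 m and angle between relay's own z axis and vertical below 0.06 rad and value of joint lever below 0.1 rad), for 0.2 s.
At the end, for the whole second after the job is handed in: All wheels present and the nut lie flat (0.08 rad) on the spindle within 5 mm of its axis, each down on the one below, largest at the bottom, nut on top; relay upright in the pocket, within 5 mm and 3 mm of its floor; lever within 0.1 rad of shut; all at rest (all of step 7 and horizontal distance between each of wheel1, wheel2, wheel3, wheel4, nut and seat below 0.005 m and z of wheel1 in the frame of seat below 0.004 m and angle between each of wheel1, wheel2, wheel3, wheel4, nut's own z axis and vertical below 0.08 rad and z of wheel2 in the frame of seat below 0.015 m and z of wheel3 in the frame of seat below 0.026 m and z of wheel4 in the frame of seat below 0.037 m and z of nut in the frame of seat below 0.048 m and z of each of wheel2, wheel3, wheel4, nut in the frame of wheel1 above 0.008 m and z of each of wheel3, wheel4, nut in the frame of wheel2 above 0.008 m and z of each of wheel4, nut in the frame of wheel3 above 0.008 m and z of nut in the frame of wheel4 above 0.008 m and linear speed of each of wheel1, wheel2, wheel3, wheel4, nut, relay below 0.02 m/s); the robot touches nothing.
It fails at once if a wheel or the nut is let drop down the spindle instead of being lowered ((horizontal distance between wheel1 and seat below 0.008 m and z of wheel1 in the frame of seat below 0.052 m and linear speed of wheel1 above 0.7 m/s) or (horizontal distance between wheel2 and seat below 0.008 m and z of wheel2 in the frame of seat below 0.052 m and linear speed of wheel2 above 0.7 m/s) or (horizontal distance between wheel3 and seat below 0.008 m and z of wheel3 in the frame of seat below 0.052 m and linear speed of wheel3 above 0.7 m/s) or (horizontal distance between wheel4 and seat below 0.008 m and z of wheel4 in the frame of seat below 0.052 m and linear speed of wheel4 above 0.7 m/s) or (horizontal distance between nut and seat below 0.008 m and z of nut in the frame of seat below 0.052 m and linear speed of nut above 0.7 m/s)).
It fails at once if something else on the desk is shifted by more than 4 cm or knocked over (distance of any of cleaner, specs_case, ruler, occluder, trial_frame from where it was at the start of the episode above 0.04 m or angle between cleaner's own z axis and vertical above 0.5 rad).
It fails at once if the relay is in its socket before the nut is on (horizontal distance between relay and pocket below 0.005 m and z of relay in the frame of pocket below 0.003 m and angle between relay's own z axis and vertical below 0.06 rad and not (horizontal distance between nut and seat below 0.02 m)).
Of wheel1, wheel2, wheel3, wheel4 only 2 to 4 are there at a start; the rules pass over those that are not, and their reading is None.
At some moment in a run one of wheel1, wheel2, wheel3, wheel4, nut, relay may be knocked a few centimetres aside while the robot is not near it.
It also fails if it takes over 210 s, if anything falls off the work surface, if the arm or the gripper's body presses on something with over 40 N, if the wrist force passes 120 N, or if a joint passes its speed limit or range.

### The arm

A 6-joint arm with a two-finger parallel gripper is mounted at the origin on the work surface. World frame = base frame: x ahead of the robot, y to its left, z up, the work surface at z = 0. Lengths are in mm, angles in degrees, forces in N, time in s.
With the tool pointing down it reaches from about 300 to 850 mm from the base axis. Payload 4.2 kg.
Tool frame: the origin (TCP) lies midway between the tips of the shut fingers; the grasp point (between the pads) lies 19 mm behind it (env.grasp_offset is the distance from the TCP to the grasp point, in mm); z points along the fingers, y is the line along which they close (so a half turn about z gives the same grasp; the last joint's range is limited). The gripper opens to 91 mm and grips with 3 to 60 N. Pads are 32 mm wide; open, the fingers measure 118 mm over their backs; the gripper's body (76 mm by 178 mm) begins 60 mm behind the grasp point.
Start: joints at [-73.052, 18.312, 89.639, -0, 72.044, -1.146], TCP at [178.585, -546.581, 213.976] pointing down, gripper open.
Joint ranges: [-177.97, 177.97], [-48.28, 115.42], [12.27, 149.76], [-77.06, 257.06], [2.81, 150.46], [-146.56, 146.56]. Speed limits (degrees/s): [147.25, 147.25, 180, 180, 180, 180].

### API

Orientations are given as [roll, pitch, yaw] about the fixed x, y, z axes, in that order (R = Rz(yaw) Ry(pitch) Rx(roll)).
In Python, from workcell import env, optics gives the robot as it stands. The module is installed in compiled form; this text tells all that it offers.
- The arm moves only by the tool send_rows, never from a script. Its argument "targets" is a list that holds one entry, the list of rows, each a list of 7 numbers: the turn, a rotation vector about the world's x, y, z scaled (see below), then the shift along the world's x, y, z scaled (see below), then the closure, from -1 (fully open) to 1 (shut). In form: [[[rx, ry, rz, x, y, z, gripper], ...]]. A call has 1 to 12 rows; each row shifts and turns the commanded pose from where the row before left it; what a row does not reach is not made up. The controller multiplies each number of a shift by 0.2 m and each number of a turn by pi/2 rad. A row lasts 1/10 s, in which the tool goes at most 50 mm and 8.59 degrees, less where a joint would pass 70% of its speed; a pose out of reach is approached as far as the arm can. A call with a number of a shift or a turn outside -1 to 1 is refused whole. A call with a gripper value outside its range is refused whole. The fingers move at their own pace and stop on an object; "grip_force" is the grip in N (left out, the last holds). Time passes only in rows, so rows that do not move let the fingers close. It gives the time, the measured TCP pose, the force, the opening and the grip force at its end, in the units of the state.
- env.state(): the state, without advancing time (a new reading comes with each control period).
- optics.grab_frame(name): name is "scene" or "top" or "wrist"; returns (picture, depth): 420x560x3 uint8, red, green, blue; 420x560 float32, mm along the optical axis (not along the pixel's ray), 0 where there is no reading.
- optics.camera_info(name): a dict with "camera_matrix" (3x3 intrinsics, pixels), "k1" (the pictures are not rectified: a ray, as slopes to the right and down, at radius r is drawn at 1 + k1 r^2 times it, then the intrinsics apply), "R" (3x3) and "t" (3): a world point X has camera coordinates R X + t; the wrist camera has in their place "mount" (4x4, takes a point from camera to tool coordinates, whose origin is the TCP and whose axes are the flange's). Camera axes: x right, y down, z forward; pixel columns grow to the right and rows downward; lengths in mm; the calibration is good to about 2 mm. A picture is of the moment at which its call begins: read the wrist's pose just before it. camera_info takes no time and is no camera call.
- env.job_done(): hands the job in; it is judged then, once.
Trained networks look in the newest picture that a camera, given by its name, has taken for a name from the list of things; names that differ only in an ending like _2 or _b are one class to them, and where a whole thing is asked for, a point or a joint stands for the part that bears it (a point fixed in the world has none). Each returns a list of dicts, best first, with "conf" (0 to 1); they miss things now and then, are a little off and sometimes report something else, mostly with a low value. They report only what shows in the picture. A call takes as long as a camera call. They do not tell look-alikes from the thing itself.
- optics.silhouettes(camera, name): "mask" (420x560 bool, what is visible of it) and "at" ([column, row] in pixels, amid what is visible of it).
- optics.place_of(camera, name): "at" ([column, row] in pixels: a listed point, or the origin of a listed thing).
The state is a dict: "time_s": time; "qpos": joint angles; "qvel": joint speeds; "effort": joint torques, N m; "ee_pos": TCP position; "ee_rot": TCP orientation; "force": force on the tool from outside, world axes, zero at the start; "torque": the same for the moment, N m; "gripper_width": finger opening in mm; "gripper_force": force on a finger pad.
Only numpy, scipy, OpenCV 4.12 (cv2) and the standard library are available. Lean on these libraries where they do the work, as an engineer would, in place of code of your own. Each camera call takes 0.05 s, during which the arm holds its last target. There are 200 camera calls.

## Working session

There is one attempt and no reset: what is moved stays moved. The work goes in short steps, Python scripts to look and compute and a tool call to move; the robot and the scene stay as the last step left them, time stands still between calls to the robot, and variables do not carry over. Pictures are saved under pics/ and viewed, at most 14 in all, crops included, and the job is handed in when it is done.

Besides the shell and the picture viewer there is one more tool, called after "Request:" in YAML: its name, and indented under it one key for each argument. send_rows: Moves the arm, as the interface text tells. Its arguments: {"type":"object","properties":{"targets":{"type":"array"},"grip_force":{"type":"number"}},"required":["targets"]}

```bash
mkdir -p pics; python3 - <<'E'
from workcell import env, optics
import cv2, numpy as np
print(env.state()); print(env.grasp_offset)
for n in ("scene","top"):
    p,d=optics.grab_frame(n); cv2.imwrite(f"pics/{n}0.png",p[:,:,::-1])
    print(n,optics.camera_info(n))
print(optics.camera_info("wrist"))
E
```

```text
{'time_s': 0.0, 'qpos': array([-7.30515451e+01,  1.83532878e+01,  8.97059341e+01,  9.48767403e-04,
        7.20434152e+01, -1.14585775e+00]), 'qvel': array([ 0.01311932, -0.10848894, -0.06270857,  0.01215239,  0.03535195,
        0.0192069 ]), 'effort': array([ 1.03696737e-03, -4.12463272e+01, -2.31972921e+01,  7.28880661e-02,
        4.58789896e-02, -1.50251726e-04]), 'ee_pos': array([ 178.44589243, -546.08604991,  213.10696811]), 'ee_rot': array([-1.79897401e+02, -2.95434832e-03,  1.80940167e+01]), 'force': array([ 0.56350597,  0.3087442 , -0.3716547 ]), 'torque': array([-0.01220393,  0.00415038,  0.03847609]), 'gripper_force': 0.0, 'gripper_width': 91.1067174191495}
18.8
scene {'camera_matrix': array([[421.28455487,   0.        , 275.56762176],
       [  0.        , 421.28455487, 212.09788058],
       [  0.        ,   0.        ,   1.        ]]), 'k1': -0.014965217302828617, 'R': array([[-0.08193004,  0.99649558, -0.01685307],
       [ 0.62019604,  0.03773991, -0.78353849],
       [-0.78015661, -0.07464755, -0.62111465]]), 't': array([-5.05817634e-01, -2.43617058e+02,  1.44912135e
[... 274 characters left out ...]
0.99537081,  0.0027619 , -0.0960694 ],
       [ 0.09600757, -0.01735888, -0.99522923]]), 't': array([  53.7678782 ,  493.48618431, 1079.79150061])}
{'camera_matrix': array([[336.66548495,   0.        , 278.14987915],
       [  0.        , 336.66548495, 209.11316976],
       [  0.        ,   0.        ,   1.        ]]), 'k1': -0.042488945843216365, 'mount': array([[ 1.40995301e-03, -9.68517475e-01, -2.48941586e-01,
         6.88920544e+01],
       [ 9.99998619e-01,  1.14666763e-03,  1.20262517e-03,
         2.88822521e-01],
       [-8.79310230e-04, -2.48942938e-01,  9.68517754e-01,
        -1.71217933e+02],
       [ 0.00000000e+00,  0.00000000e+00,  0.00000000e+00,
         1.00000000e+00]])}
```

View pics/scene0.png

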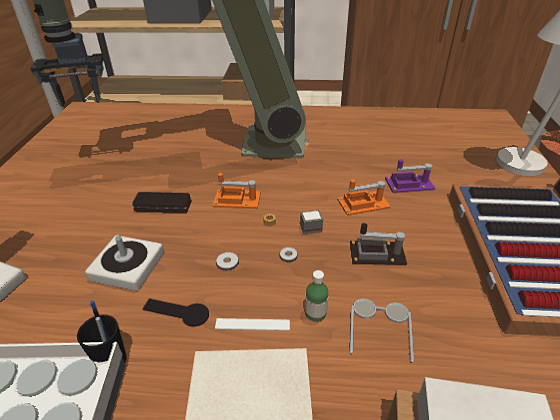

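View pics/top0.png

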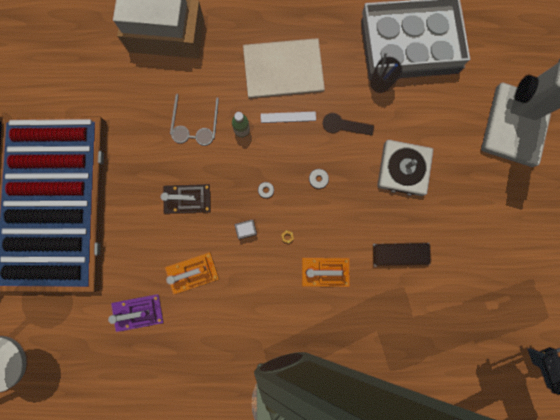

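```bash
cat > h.py <<'E'
from workcell import env, optics
import cv2, numpy as np
from scipy.spatial.transform import Rotation as Ro
def cam(n):
    c=optics.camera_info(n); K=c["camera_matrix"]; k=c["k1"]
    if n=="wrist":
        s=env.state(); R=Ro.from_euler("xyz",s["ee_rot"],degrees=True).as_matrix()
        M=c["mount"]; Rw=R@M[:3,:3]; tw=R@M[:3,3]+s["ee_pos"]
    else: Rw=c["R"].T; tw=-Rw@c["t"]
    return K,k,Rw,tw
def rays(C,uv):
    K,k,R,t=C
    uv=np.asarray(uv,float).reshape(-1,1,2)
    p=cv2.undistortPointsIter(uv,K,np.array([k,0,0,0.]),None,None,(3,50,1e-9)).reshape(-1,2)
    return np.c_[p,np.ones(len(p))]
def on_z(C,uv,z):
    d=rays(C,uv)@C[2].T; t=C[3]
    return t+d*((z-t[2])/d[:,2])[:,None]
def cloud(C,depth,mask=None):
    m=depth>0 if mask is None else mask&(depth>0)
    v,u=np.nonzero(m)
    return (rays(C,np.c_[u,v])*depth[v,u][:,None])@C[2].T+C[3]
def grab(n):
    C=cam(n); p,d=optics.grab_frame(n); return C,p,d
def circ(mask,C,z):
    c=max(cv2.findContours(mask.astype(np.uint8),cv2.RETR_EXTERNAL,cv2.CHAIN_APPROX_NONE)[0],key=len)
    P=on_z(C,c[:,0,:],z)[:,:2].astype(np.float32)
    (cx,cy),r=cv2.minEnclosingCircle(P)
    rect=cv2.minAreaRect(P)
    return np.round([cx,cy,2*r],1),rect
E
python3 - <<'E'
from h import *
for n in ("top","scene"):
    C,p,d=grab(n)
    for o,z in [("wheel1",11),("wheel2",11),("wheel3",11),("wheel4",11),("nut",16),("relay",42),("wheel_head",34),("socket",6),("lever",55),("cleaner",60),("specs_case",34),("ruler",4),("occluder",6),("trial_frame",5)][:9 if n=="scene" else 14]:
        for r in optics.silhouettes(n,o)[:5]:
            if r["conf"]<.3: continue
            a,rect=circ(r["mask"],C,z); cl=cloud(C,d,r["mask"])
            print(n,o,round(r["conf"],2),np.round(r["at"]),a,np.round(rect[1]),round(rect[2]),"zmax",np.round(np.percentile(cl[:,2],95)), np.round(np.median(cl,0)))
E
```

```text
top wheel1 0.79 [315. 174.] [586.6 -61.4  52.7] [49. 50.] 45 zmax 15.0 [587. -61.  11.]
top wheel1 0.74 [265. 190.] [555.8  81.2  44.1] [40. 40.] 90 zmax 15.0 [555.  82.  11.]
top wheel2 0.79 [315. 174.] [586.6 -61.4  52.7] [49. 50.] 45 zmax 15.0 [587. -61.  11.]
top wheel2 0.74 [265. 190.] [555.8  81.2  44.1] [40. 40.] 90 zmax 15.0 [555.  82.  11.]
top wheel3 0.79 [315. 174.] [586.6 -61.4  52.7] [49. 50.] 45 zmax 15.0 [587. -61.  11.]
top wheel3 0.74 [265. 190.] [555.8  81.2  44.1] [40. 40.] 90 zmax 15.0 [555.  82.  11.]
top wheel4 0.79 [315. 174.] [586.6 -61.4  52.7] [49. 50.] 45 zmax 15.0 [587. -61.  11.]
top wheel4 0.74 [265. 190.] [555.8  81.2  44.1] [40. 40.] 90 zmax 15.0 [555.  82.  11.]
top nut 0.55 [286. 234.] [431.3  23.9  30.8] [26. 29.] 90 zmax 20.0 [434.  24.  17.]
top relay 0.75 [246. 228.] [449.  134.1  57. ] [43. 50.] 18 zmax 46.0 [449. 133.  43.]
top wheel_head 0.94 [406. 168.] [ 611.3 -293.2  181.8] [142. 142.] 79 zmax 41.0 [ 611. -290.   35.]
top socket 0.9 [192. 272.] [335.7 275.9 143.5] [ 76. 134.] 18 zmax 62.0 [336. 274.   8.]
top socket 0.73 [186. 198.] [534.8 
[... 2278 characters left out ...]
251.] [514.  289.4 168.7] [127. 146.] 84 zmax 61.0 [538. 287.  11.]
scene socket 0.94 [409. 181.] [210.3 424.4 213.2] [141. 186.] 84 zmax 60.0 [238. 410.  12.]
scene socket 0.86 [240. 195.] [305.9 -88.4 198.9] [166. 124.] 5 zmax 59.0 [347. -78.  10.]
scene socket 0.65 [361. 201.] [316.2 280.2 193.6] [157. 137.] 1 zmax 59.0 [343. 269.  11.]
scene lever 0.79 [363. 185.] [333.3 274.7  98.9] [91. 47.] 90 zmax 79.0 [343. 265.  58.]
scene lever 0.68 [413. 168.] [230.9 418.4 100.8] [92. 51.] 81 zmax 79.0 [239. 412.  59.]
scene lever 0.62 [380. 238.] [522.3 293.3 103.7] [101.  45.] 84 zmax 83.0 [536. 288.  59.]
scene lever 0.5 [232. 183.] [320.3 -82.5 124.2] [122.  52.] 69 zmax 82.0 [344. -87.  58.]
```

Request:
send_rows:
  targets:
    - [[0, 0, 0, 0.18, 0.105, 0, -1], [0, 0, 0, 0.18, 0.105, 0, -1], [0, 0, 0, 0.18, 0.105, 0, -1], [0, 0, 0, 0.18, 0.105, 0, -1], [0, 0, 0, 0.18, 0.105, 0, -1], [0, 0, 0, 0.18, 0.105, 0, -1], [0, 0, 0, 0.18, 0.105, 0, -1], [0, 0, 0, 0.18, 0.105, 0, -1], [0, 0, 0, 0.18, 0.105, 0, -1], [0, 0, 0, 0.18, 0.105, 0, -1], [0, 0, 0, 0.18, 0.105, 0, -1], [0, 0, 0, 0.18, 0.105, 0, -1]]

```text
time_s: 2.55
ee_pos: [612.0, -293.5, 214.0]
ee_rot: [180.0, 0.0, 18.1]
force: [0.2, 0.1, 0.1]
gripper_width: 91.3
gripper_force: 0.0
```

Request:
send_rows:
  targets:
    - [[0, 0, 0, 0, 0, 0, -1], [0, 0, 0, 0, 0, 0, -1], [0, 0, 0, 0, 0, 0, -1]]

```text
time_s: 2.85
ee_pos: [609.8, -295.1, 213.9]
ee_rot: [-180.0, 0.0, 18.1]
force: [0.1, 0.2, 0.3]
gripper_width: 91.2
gripper_force: 0.0
```

```bash
python3 - <<'E'
from h import *
s=env.state(); print(s["ee_pos"],s["ee_rot"],s["qpos"],s["time_s"])
C,p,d=grab("wrist"); cv2.imwrite("pics/w1.png",p[:,:,::-1])
P=cloud(C,d); 
for a,b in [(94,102),(88,94),(60,88),(44,60),(38,42.5)]:
    q=P[(P[:,2]>a)&(P[:,2]<b)]; q=q[np.hypot(q[:,0]-611,q[:,1]+293)<40]
    print(a,b,len(q),q.mean(0),(q.min(0)+q.max(0))/2,q.max(0)-q.min(0))
for o,z in (("spindle_tip",98),("seat",40)):
    for r in optics.place_of("wrist",o): print(o,r["conf"],r["at"],on_z(C,r["at"],z))
for r in optics.silhouettes("wrist","wheel_head"): print(r["conf"],circ(r["mask"],C,34))
E
```

```text
[ 609.75048231 -295.09889882  213.87948148] [-1.79998790e+02  4.82229177e-02  1.80613095e+01] [-2.67817366e+01  2.77691621e+01  7.46658239e+01 -3.39392486e-02
  7.76000611e+01  4.51642525e+01] 2.85
94 102 104 [ 615.54453505 -297.69633826   97.06719677] [ 615.16655024 -297.89665841   96.88974488] [10.18036546 10.70087924  5.64013948]
88 94 89 [ 616.6607385  -297.46471388   91.94884322] [ 615.07239312 -297.89286714   91.09419918] [14.15709119 13.91937538  5.80345914]
60 88 80 [ 620.27566063 -295.86266088   74.93511427] [ 618.34939807 -297.29808764   74.42449297] [ 7.66798937 12.69185457 26.93919236]
44 60 35 [ 620.11663189 -295.6908071    51.98978098] [ 617.93385742 -297.11082077   51.77226377] [ 8.22633419 11.97259955 14.24559767]
38 42.5 961 [ 617.26687647 -297.06370296   40.61681647] [ 608.77289679 -296.26480859   40.2363111 ] [72.03752869 65.29076585  4.45531412]
spindle_tip 0.64 [278.9, 198.6] [[ 614.4135038  -294.93143038   98.        ]]
seat 0.88 [281.2, 187.7] [[ 613.87219959 -297.81467488   40.        ]]
0.94 (array([ 614.9, -297.2,  176.7]), ((614.357177734375, -297.3828430175781), (128.86911010742188, 132.455810546875), 79.84915924072266))
```

Request:
send_rows:
  targets:
    - [[0, 0, 0, -0.02, 0.19, -0.075, -1], [0, 0, 0, -0.02, 0.19, -0.075, -1], [0, 0, 0, -0.02, 0.19, -0.075, -1], [0, 0, 0, -0.02, 0.19, -0.075, -1], [0, 0, 0, -0.02, 0.19, -0.075, -1], [0, 0, 0, -0.02, 0.19, -0.075, -1], [0, 0, 0, 0, 0, 0, -1], [0, 0, 0, 0, 0, 0, -1], [0, 0, 0, 0, 0, 0, -1]]

```text
time_s: 3.95
ee_pos: [587.2, -67.8, 124.8]
ee_rot: [179.9, -0.1, 18.0]
force: [0.2, 0.1, -0.5]
gripper_width: 91.3
gripper_force: 0.0
```

```bash
cat > wh.py <<'E'
from h import *
import sys
def wheel(name="x",z=11,obj="wheel2"):
    s=env.state(); print(s["ee_pos"],s["ee_rot"],s["time_s"])
    C,p,d=grab("wrist"); cv2.imwrite(f"pics/{name}.png",p[:,:,::-1])
    for r in optics.silhouettes("wrist",obj):
        if r["conf"]<.3: continue
        m=r["mask"]; cl=cloud(C,d,m); t=cl[(cl[:,2]>z-3)&(cl[:,2]<z+3)]
        print(r["conf"],"mask",circ(m,C,z),"cloud mid",(t.min(0)+t.max(0))/2,t.max(0)-t.min(0),"mean",t.mean(0))
    for r in optics.place_of("wrist",obj): print("place",r["conf"],on_z(C,r["at"],0))
if __name__=="__main__": wheel(sys.argv[1],float(sys.argv[2]),sys.argv[3])
E
python3 wh.py w2 11 wheel2
```

```text
[587.20411415 -67.84991087 124.80934375] [ 1.79923892e+02 -8.72540569e-02  1.80282883e+01] 3.95
0.93 mask (array([588.3, -65. ,  53.3]), ((588.1423950195312, -64.67645263671875), (52.31696701049805, 51.28826141357422), 32.7736701965332)) cloud mid [587.8694799  -64.92809723  10.94358546] [51.84304684 51.87851835  5.74132418] mean [588.58179003 -64.60717195  11.45097119]
0.82 mask (array([557.4,  75.7,  45.3]), ((557.788330078125, 75.67713165283203), (42.6683349609375, 43.27419662475586), 10.672863006591797)) cloud mid [557.04180646  76.92343813  10.85944492] [42.39215201 41.61947789  5.65913849] mean [557.66186427  76.56724043  11.13838771]
place 0.69 [[553.77031779  76.83035632   0.        ]]
place 0.64 [[586.76105342 -62.92136342   0.        ]]
```

Request:
send_rows:
  targets:
    - [[0, 0, 0, 0.005, 0.014, -0.2, -1], [0, 0, 0, 0, 0, -0.2, -1], [0, 0, 0, 0, 0, -0.1, -1], [0, 0, 0, 0, 0, -0.05, -1], [0, 0, 0, 0, 0, -0.04, -1], [0, 0, 0, 0, 0, 0, -1], [0, 0, 0, 0, 0, 0, -1], [0, 0, 0, 0, 0, 0, -1]]

```text
time_s: 4.9
ee_pos: [588.5, -63.9, 7.2]
ee_rot: [179.9, -0.1, 18.1]
force: [-0.1, -0.4, 0.5]
gripper_width: 91.0
gripper_force: 0.0
```

Request:
send_rows:
  targets:
    - [[0, 0, 0, 0, -0.004, -0.02, -1], [0, 0, 0, 0, 0, 0, -1], [0, 0, 0, 0, 0, 0, 1], [0, 0, 0, 0, 0, 0, 1], [0, 0, 0, 0, 0, 0, 1], [0, 0, 0, 0, 0, 0, 1], [0, 0, 0, 0, 0, 0, 1], [0, 0, 0, 0, 0, 0, 1], [0, 0, 0, 0, 0, 0, 1], [0, 0, 0, 0, 0, 0, 1]]
  grip_force: 20

```text
time_s: 5.9
ee_pos: [587.6, -64.5, 2.0]
ee_rot: [180.0, -0.0, 18.1]
force: [-0.3, -0.6, 0.0]
gripper_width: 51.3
gripper_force: 20.0
```

Request:
send_rows:
  targets:
    - [[0, 0, 0, 0, 0, 0.1, 1], [0, 0, 0, 0, 0, 0.2, 1], [0, 0, 0, 0, 0, 0.2, 1], [0, 0, 0, 0, 0, 0.2, 1], [0, 0, 0, 0, 0, 0, 1], [0, 0, 0, 0, 0, 0, 1], [0, 0, 0, 0, 0, 0, 1]]

```text
time_s: 6.6
ee_pos: [586.4, -64.5, 140.5]
ee_rot: [-179.9, 0.2, 18.1]
force: [-0.2, 0.0, -0.6]
gripper_width: 51.2
gripper_force: 20.0
```

```bash
python3 - <<'E'
from h import *
s=env.state(); print(s["ee_pos"],s["ee_rot"],s["gripper_width"])
z=s["ee_pos"][2]+9
C,p,d=grab("wrist"); cv2.imwrite("pics/w3.png",p[:,:,::-1])
P=cloud(C,d); m=np.hypot(P[:,0]-s["ee_pos"][0],P[:,1]-s["ee_pos"][1])<40
q=P[m&(abs(P[:,2]-z)<5)]; print(len(q),np.median(q[:,2]),(q.min(0)+q.max(0))/2-s["ee_pos"],np.ptp(q,axis=0))
for r in optics.silhouettes("wrist","wheel2"):
    mm=r["mask"]; c=on_z(C,r["at"],z)[0]; print(r["conf"],c-s["ee_pos"],circ(mm,C,z)[0][:2]-s["ee_pos"][:2],circ(mm,C,z)[1])
    if np.hypot(*(c-s["ee_pos"])[:2])<30:
        for cc in cv2.findContours(mm.astype(np.uint8),cv2.RETR_CCOMP,cv2.CHAIN_APPROX_NONE)[0]:
            (a,b),rr=cv2.minEnclosingCircle(on_z(C,cc[:,0,:],z)[:,:2].astype(np.float32)); print("cont",a-s["ee_pos"][0],b-s["ee_pos"][1],2*rr)
E
```

```text
[586.39515141 -64.47228746 140.46169015] [-1.79929527e+02  1.62864631e-01  1.80918813e+01] 51.20115686061666
4697 149.90575758377142 [0.92683292 4.33776387 9.00644373] [51.70121496 66.14939991  9.9850941 ]
0.96 [12.65854398 89.45966722  9.        ] [14.90484859 85.17228746] ((601.5847778320312, 20.930030822753906), (22.431550979614258, 23.723630905151367), 17.818193435668945)
0.84 [9.96216555 2.94286651 9.        ] [2.30484859 0.07228746] ((597.41943359375, -61.605262756347656), (32.88950729370117, 50.54008102416992), 18.159637451171875)
cont -22.492807656319656 -9.564631184176164 0.00019999999494757503
cont 2.3530785741490945 0.08815507070664808 51.67615509033203
```

View pics/w3.png

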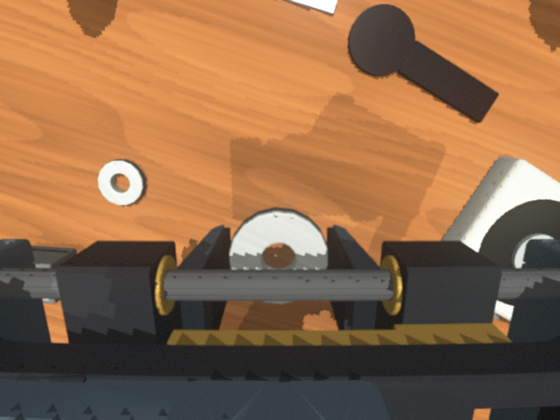

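Request:
send_rows:
  targets:
    - [[0, 0, 0, 0.023, -0.194, 0, 1], [0, 0, 0, 0.023, -0.194, 0, 1], [0, 0, 0, 0.023, -0.194, 0, 1], [0, 0, 0, 0.023, -0.194, 0, 1], [0, 0, 0, 0.023, -0.194, 0, 1], [0, 0, 0, 0.023, -0.194, 0, 1], [0, 0, 0, 0, 0, 0, 1], [0, 0, 0, 0, 0, 0, 1], [0, 0, 0, 0, 0, 0, 1], [0, 0, 0, 0, 0, 0, 1]]

```text
time_s: 7.7
ee_pos: [615.0, -295.9, 141.6]
ee_rot: [-179.9, 0.0, 18.2]
force: [0.4, 0.1, 0.2]
gripper_width: 50.9
gripper_force: 20.0
```

Request:
send_rows:
  targets:
    - [[0, 0, 0, -0.0035, -0.006, -0.1, 1], [0, 0, 0, 0, 0, -0.07, 1], [0, 0, 0, 0, 0, -0.03, 1], [0, 0, 0, 0, 0, -0.03, 1], [0, 0, 0, 0, 0, -0.03, 1], [0, 0, 0, 0, 0, 0, 1], [0, 0, 0, 0, 0, 0, 1]]

```text
time_s: 8.4
ee_pos: [614.7, -298.7, 90.2]
ee_rot: [180.0, -0.0, 18.1]
force: [0.2, 0.0, -0.4]
gripper_width: 50.8
gripper_force: 20.0
```

Request:
send_rows:
  targets:
    - [[0, 0, 0, 0, 0.006, -0.03, 1], [0, 0, 0, 0, 0, -0.04, 1], [0, 0, 0, 0, 0, -0.04, 1], [0, 0, 0, 0, 0, -0.04, 1], [0, 0, 0, 0, 0, -0.03, 1], [0, 0, 0, 0, 0, 0, 1], [0, 0, 0, 0, 0, 0, 1]]

```text
time_s: 9.1
ee_pos: [614.5, -297.4, 53.8]
ee_rot: [-180.0, 0.0, 18.1]
force: [0.4, 0.6, -1.0]
gripper_width: 51.3
gripper_force: 20.0
```

Request:
send_rows:
  targets:
    - [[0, 0, 0, 0, 0, -0.025, 1], [0, 0, 0, 0, 0, -0.015, 1], [0, 0, 0, 0, 0, -0.01, 1], [0, 0, 0, 0, 0, -0.005, 1], [0, 0, 0, 0, 0, 0, 1], [0, 0, 0, 0, 0, 0, 1]]

```text
time_s: 9.7
ee_pos: [614.5, -297.4, 43.0]
ee_rot: [180.0, -0.0, 18.1]
force: [-0.9, -0.8, -0.1]
gripper_width: 50.8
gripper_force: 20.0
```

Request:
send_rows:
  targets:
    - [[0, 0, 0, 0, 0, -0.005, 1], [0, 0, 0, 0, 0, -0.003, 1], [0, 0, 0, 0, 0, 0, 1], [0, 0, 0, 0, 0, 0, 1]]

```text
time_s: 10.1
ee_pos: [614.6, -297.5, 41.9]
ee_rot: [180.0, -0.0, 18.1]
force: [-0.8, 1.0, 3.2]
gripper_width: 50.9
gripper_force: 20.0
```

Request:
send_rows:
  targets:
    - [[0, 0, 0, 0, 0, 0, -1], [0, 0, 0, 0, 0, 0, -1], [0, 0, 0, 0, 0, 0, -1], [0, 0, 0, 0, 0, 0, -1], [0, 0, 0, 0, 0, 0.1, -1], [0, 0, 0, 0, 0, 0.2, -1], [0, 0, 0, 0, 0, 0.25, -1], [0, 0, 0, 0, 0, 0.25, -1], [0, 0, 0, 0, 0, 0, -1], [0, 0, 0, 0, 0, 0, -1], [0, 0, 0, 0, 0, 0, -1]]

```text
time_s: 11.2
ee_pos: [613.6, -296.9, 199.7]
ee_rot: [-179.9, 0.1, 18.1]
force: [-0.1, -0.7, -0.8]
gripper_width: 91.3
gripper_force: 0.0
```

```bash
python3 wh.py w4 51 wheel2; python3 - <<'E'
from h import *
C,p,d=grab("wrist"); P=cloud(C,d)
q=P[(P[:,2]>93)&(P[:,2]<102)&(np.hypot(P[:,0]-615,P[:,1]+297)<15)]; print((q.min(0)+q.max(0))/2,q.mean(0))
E
```

```text
[ 613.60485062 -296.94058323  199.66416851] [-1.79877589e+02  1.29459159e-01  1.80941515e+01] 11.2
0.88 mask (array([ 615.5, -298. ,   52.8]), ((615.3225708007812, -298.096435546875), (51.631927490234375, 50.95774459838867), 1.205414891242981)) cloud mid [ 615.26308133 -298.08764302   50.97412548] [51.29305155 51.10492503  5.8110243 ] mean [ 616.6093771  -297.77312352   51.51695209]
place 0.93 [[ 607.98302889 -299.85475681    0.        ]]
place 0.38 [[ 591.52521787 -303.11653685    0.        ]]
[ 615.27036515 -297.9782109    96.51400047] [ 615.91823515 -297.68258581   96.3834081 ]
```

View pics/w4.png

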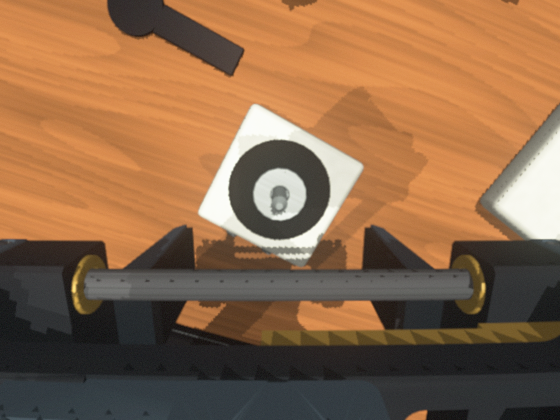

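Request:
send_rows:
  targets:
    - [[0, 0, 0, -0.032, 0.205, 0, -1], [0, 0, 0, -0.032, 0.205, -0.04, -1], [0, 0, 0, -0.032, 0.205, -0.048, -1], [0, 0, 0, -0.032, 0.205, -0.048, -1], [0, 0, 0, -0.032, 0.205, -0.048, -1], [0, 0, 0, -0.032, 0.205, -0.048, -1], [0, 0, 0, -0.032, 0.205, -0.048, -1], [0, 0, 0, -0.032, 0.205, -0.048, -1], [0, 0, 0, -0.032, 0.205, -0.047, -1], [0, 0, 0, 0, 0, 0, -1], [0, 0, 0, 0, 0, 0, -1], [0, 0, 0, 0, 0, 0, -1]]

```text
time_s: 12.6
ee_pos: [557.2, 70.8, 126.3]
ee_rot: [180.0, 0.0, 18.1]
force: [-0.7, -0.3, 0.2]
gripper_width: 91.2
gripper_force: 0.0
```

```bash
python3 wh.py w5 11 wheel3; python3 - <<'E'
from h import *
C,p,d=grab("top"); cv2.imwrite("pics/top1.png",p[:,:,::-1])
for r in optics.silhouettes("top","wheel1"): print(r["conf"],circ(r["mask"],C,11)[0])
E
```

```text
[557.20909365  70.76994185 126.3337001 ] [1.79967385e+02 3.53690815e-03 1.80597144e+01] 12.6
0.81 mask (array([557.2,  77.4,  43.6]), ((557.420166015625, 77.17545318603516), (41.251869201660156, 41.29812240600586), 18.116432189941406)) cloud mid [556.41850667  77.40750609  10.88539752] [42.0869191  41.33490758  5.50810113] mean [557.44153348  77.65155933  11.36325752]
place 0.61 [[556.23607488  73.74809333   0.        ]]
0.74 [ 622.8 -304.2   55.8]
0.49 [546.9  79.2  33.8]
```

View pics/top1.png

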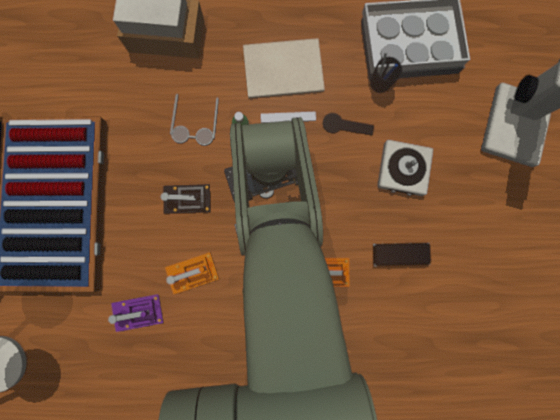

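Request:
send_rows:
  targets:
    - [[0, 0, 0, -0.004, 0.035, -0.2, -1], [0, 0, 0, 0, 0, -0.2, -1], [0, 0, 0, 0, 0, -0.1, -1], [0, 0, 0, 0, 0, -0.06, -1], [0, 0, 0, 0, 0, -0.04, -1], [0, 0, 0, 0, 0, 0, -1], [0, 0, 0, 0, 0, 0, -1], [0, 0, 0, 0, 0, 0, -1]]

```text
time_s: 13.65
ee_pos: [557.1, 78.7, 7.6]
ee_rot: [180.0, -0.1, 18.1]
force: [0.2, -0.4, -0.6]
gripper_width: 91.4
gripper_force: 0.0
```

Request:
send_rows:
  targets:
    - [[0, 0, 0, -0.002, -0.004, -0.026, -1], [0, 0, 0, 0, 0, 0, -1], [0, 0, 0, 0, 0, 0, 1], [0, 0, 0, 0, 0, 0, 1], [0, 0, 0, 0, 0, 0, 1], [0, 0, 0, 0, 0, 0, 1], [0, 0, 0, 0, 0, 0, 1], [0, 0, 0, 0, 0, 0, 1], [0, 0, 0, 0, 0, 0, 1], [0, 0, 0, 0, 0, 0, 1], [0, 0, 0, 0, 0, 0, 1]]

```text
time_s: 14.75
ee_pos: [555.7, 77.8, 1.1]
ee_rot: [180.0, 0.0, 18.1]
force: [-0.1, 0.5, 1.1]
gripper_width: 40.7
gripper_force: 20.0
```

Request:
send_rows:
  targets:
    - [[0, 0, 0, 0, 0, 0.1, 1], [0, 0, 0, 0, 0, 0.2, 1], [0, 0, 0, 0, 0, 0.2, 1], [0, 0, 0, 0.032, -0.2085, 0.2, 1], [0, 0, 0, 0.032, -0.2085, 0, 1], [0, 0, 0, 0.032, -0.2085, 0, 1], [0, 0, 0, 0.032, -0.2085, 0, 1], [0, 0, 0, 0.032, -0.2085, 0, 1], [0, 0, 0, 0.032, -0.2085, 0, 1], [0, 0, 0, 0.032, -0.2085, 0, 1], [0, 0, 0, 0.032, -0.2085, 0, 1], [0, 0, 0, 0.032, -0.2085, 0, 1]]

```text
time_s: 15.95
ee_pos: [612.3, -293.3, 135.4]
ee_rot: [-180.0, 0.0, 18.1]
force: [0.8, 0.5, -0.2]
gripper_width: 40.5
gripper_force: 20.0
```

Request:
send_rows:
  targets:
    - [[0, 0, 0, 0, 0, 0, 1], [0, 0, 0, 0, 0, 0, 1], [0, 0, 0, 0, 0, 0, 1], [0, 0, 0, 0, 0, 0, 1]]

```text
time_s: 16.35
ee_pos: [612.3, -290.2, 135.7]
ee_rot: [-180.0, 0.0, 18.2]
force: [-0.1, -0.4, 1.0]
gripper_width: 40.7
gripper_force: 20.0
```

Request:
send_rows:
  targets:
    - [[0, 0, 0, 0.0075, -0.0365, 0, 1], [0, 0, 0, 0, 0, -0.1, 1], [0, 0, 0, 0, 0, -0.05, 1], [0, 0, 0, 0, 0, 0, 1], [0, 0, 0, 0, 0, 0, 1], [0, 0, 0, 0, 0, 0, 1]]

```text
time_s: 16.95
ee_pos: [614.4, -299.1, 106.4]
ee_rot: [179.9, -0.1, 18.1]
force: [0.1, -0.5, 0.2]
gripper_width: 40.8
gripper_force: 20.0
```

Request:
send_rows:
  targets:
    - [[0, 0, 0, -0.002, 0.006, 0, 1], [0, 0, 0, 0, 0, -0.03, 1], [0, 0, 0, 0, 0, -0.03, 1], [0, 0, 0, 0, 0, -0.03, 1], [0, 0, 0, 0, 0, -0.03, 1], [0, 0, 0, 0, 0, 0, 1], [0, 0, 0, 0, 0, 0, 1]]

```text
time_s: 17.65
ee_pos: [613.4, -297.7, 81.3]
ee_rot: [-180.0, 0.0, 18.1]
force: [0.2, -0.5, -0.2]
gripper_width: 40.6
gripper_force: 20.0
```

Underside past the tip without load; target TCP z ≈ 52.

Request:
send_rows:
  targets:
    - [[0, 0, 0, 0, 0, -0.04, 1], [0, 0, 0, 0, 0, -0.04, 1], [0, 0, 0, 0, 0, -0.03, 1], [0, 0, 0, 0, 0, -0.02, 1], [0, 0, 0, 0, 0, -0.01, 1], [0, 0, 0, 0, 0, 0, 1], [0, 0, 0, 0, 0, 0, 1]]

```text
time_s: 18.35
ee_pos: [613.7, -297.9, 53.8]
ee_rot: [180.0, -0.0, 18.1]
force: [0.0, 0.3, -0.5]
gripper_width: 40.7
gripper_force: 20.0
```

Request:
send_rows:
  targets:
    - [[0, 0, 0, 0, 0, -0.005, 1], [0, 0, 0, 0, 0, -0.003, 1], [0, 0, 0, 0, 0, 0, 1], [0, 0, 0, 0, 0, 0, 1]]

```text
time_s: 18.75
ee_pos: [613.6, -297.8, 52.2]
ee_rot: [180.0, -0.0, 18.1]
force: [-0.4, -0.5, 0.4]
gripper_width: 40.7
gripper_force: 20.0
```

Request:
send_rows:
  targets:
    - [[0, 0, 0, 0, 0, -0.004, 1], [0, 0, 0, 0, 0, 0, 1], [0, 0, 0, 0, 0, 0, 1]]

```text
time_s: 19.05
ee_pos: [613.7, -297.8, 52.2]
ee_rot: [180.0, -0.0, 18.1]
force: [-0.8, 1.3, 6.1]
gripper_width: 41.1
gripper_force: 20.0
```

Request:
send_rows:
  targets:
    - [[0, 0, 0, 0, 0, 0, -1], [0, 0, 0, 0, 0, 0, -1], [0, 0, 0, 0, 0, 0, -1], [0, 0, 0, 0, 0, 0, -1], [0, 0, 0, 0, 0, 0.1, -1], [0, 0, 0, 0, 0, 0.2, -1], [0, 0, 0, 0, 0, 0.22, -1], [0, 0, 0, 0, 0, 0.22, -1], [0, 0, 0, 0, 0, 0, -1], [0, 0, 0, 0, 0, 0, -1], [0, 0, 0, 0, 0, 0, -1]]

```text
time_s: 20.15
ee_pos: [612.6, -297.3, 197.3]
ee_rot: [-179.9, 0.1, 18.1]
force: [0.4, 0.5, 0.0]
gripper_width: 91.6
gripper_force: 0.0
```

```bash
python3 wh.py w6 62 wheel3; python3 - <<'E'
from h import *
C,p,d=grab("wrist"); P=cloud(C,d)
q=P[(P[:,2]>93)&(P[:,2]<102)&(np.hypot(P[:,0]-615,P[:,1]+297)<15)]; print((q.min(0)+q.max(0))/2,q.mean(0))
E
```

```text
[ 612.55169932 -297.25842816  197.26844917] [-1.79859592e+02  1.44310484e-01  1.80923995e+01] 20.15
0.67 mask (array([ 619. , -294.8,   50. ]), ((623.0250854492188, -290.2895812988281), (36.34584045410156, 49.357261657714844), 47.20930099487305)) cloud mid [ 631.23221668 -311.89567242   59.11433337] [0. 0. 0.] mean [ 631.23221668 -311.89567242   59.11433337]
0.61 mask (array([ 615.4, -297.9,   43.3]), ((616.0223388671875, -298.2676086425781), (41.845794677734375, 41.12635803222656), 18.197885513305664)) cloud mid [ 614.67162189 -298.82377303   61.87823161] [41.92833532 41.26104361  5.52779648] mean [ 616.32040098 -298.1270892    62.40195096]
place 0.86 [[ 605.24249253 -299.83747605    0.        ]]
place 0.56 [[ 601.54766938 -301.40364111    0.        ]]
[ 615.62072222 -297.75095873   96.80766023] [ 616.00511014 -297.61942613   96.46002398]
```

Request:
send_rows:
  targets:
    - [[0, 0, 0, -0.1, 0.18, 0, -1], [0, 0, 0, -0.1, 0.18, 0, -1], [0, 0, 0, -0.1, 0.18, -0.05, -1], [0, 0, 0, -0.1, 0.18, -0.05, -1], [0, 0, 0, -0.1, 0.18, -0.05, -1], [0, 0, 0, -0.1, 0.18, -0.05, -1], [0, 0, 0, -0.1, 0.18, -0.05, -1], [0, 0, 0, -0.1, 0.18, -0.05, -1], [0, 0, 0, -0.1, 0.13, -0.05, -1], [0, 0, 0, 0, 0, 0, -1], [0, 0, 0, 0, 0, 0, -1], [0, 0, 0, 0, 0, 0, -1]]

```text
time_s: 21.55
ee_pos: [434.7, 15.7, 129.5]
ee_rot: [180.0, -0.1, 18.1]
force: [1.5, 0.3, 0.7]
gripper_width: 91.2
gripper_force: 0.0
```

```bash
python3 wh.py w7 16 nut
```

```text
[434.69058887  15.70095635 129.48752504] [ 1.79953746e+02 -7.48802422e-02  1.80657133e+01] 21.55
0.71 mask (array([447.5, 134. ,  76.9]), ((446.9364318847656, 133.31063842773438), (46.44251251220703, 66.233154296875), 15.055274963378906)) cloud mid [456.01403474 129.58756109  15.99709224] [37.80704241 56.58899086  5.9858327 ] mean [458.7170623  111.48276172  15.87413554]
0.68 mask (array([432.3,  20.7,  36.2]), ((432.28326416015625, 20.794635772705078), (36.2313346862793, 30.202577590942383), 10.958394050598145)) cloud mid [431.47936017  20.75883832  15.99323883] [33.25300795 31.78281752  5.4842793 ] mean [431.61803929  20.78267359  16.50665497]
```

View pics/w7.png

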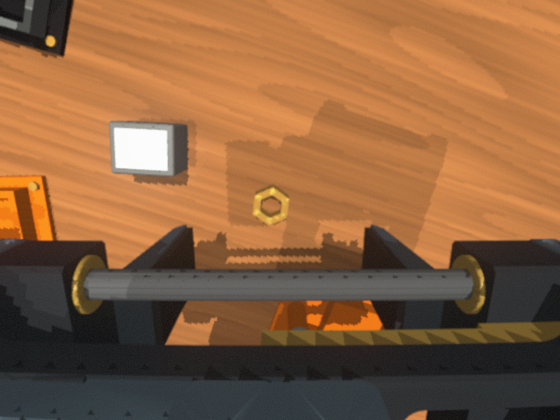

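Request:
send_rows:
  targets:
    - [[0, 0, -0.078, -0.016, 0.027, -0.2, -1], [0, 0, 0, 0, 0, -0.2, -1], [0, 0, 0, 0, 0, -0.12, -1], [0, 0, 0, 0, 0, -0.06, -1], [0, 0, 0, 0, 0, -0.03, -1], [0, 0, 0, 0, 0, 0, -1], [0, 0, 0, 0, 0, 0, -1], [0, 0, 0, 0, 0, 0, -1]]

```text
time_s: 22.5
ee_pos: [431.1, 21.5, 8.0]
ee_rot: [180.0, -0.1, 11.1]
force: [-0.2, 0.3, 0.5]
gripper_width: 91.6
gripper_force: 0.0
```

Request:
send_rows:
  targets:
    - [[0, 0, 0, 0.002, -0.002, -0.025, -1], [0, 0, 0, 0, 0, 0, -1], [0, 0, 0, 0, 0, 0, 1], [0, 0, 0, 0, 0, 0, 1], [0, 0, 0, 0, 0, 0, 1], [0, 0, 0, 0, 0, 0, 1], [0, 0, 0, 0, 0, 0, 1], [0, 0, 0, 0, 0, 0, 1], [0, 0, 0, 0, 0, 0, 1], [0, 0, 0, 0, 0, 0, 1], [0, 0, 0, 0, 0, 0, 1], [0, 0, 0, 0, 0, 0, 1]]

```text
time_s: 23.7
ee_pos: [430.7, 21.2, 2.2]
ee_rot: [180.0, 0.0, 11.1]
force: [0.2, 0.1, 0.1]
gripper_width: 29.4
gripper_force: 20.0
```

Request:
send_rows:
  targets:
    - [[0, 0, 0, 0, 0, 0.1, 1], [0, 0, 0, 0, 0, 0.2, 1], [0, 0, 0, 0, 0, 0.2, 1], [0, 0, 0, 0.102, -0.177, 0.12, 1], [0, 0, 0, 0.102, -0.177, 0.06, 1], [0, 0, 0, 0.102, -0.177, 0, 1], [0, 0, 0, 0.102, -0.177, 0, 1], [0, 0, 0, 0.102, -0.177, 0, 1], [0, 0, 0, 0.102, -0.177, 0, 1], [0, 0, 0, 0.102, -0.177, 0, 1], [0, 0, 0, 0.102, -0.177, 0, 1], [0, 0, 0, 0.102, -0.177, 0, 1]]

```text
time_s: 24.9
ee_pos: [614.6, -298.8, 137.7]
ee_rot: [-180.0, 0.0, 11.1]
force: [0.4, 0.4, -0.8]
gripper_width: 30.0
gripper_force: 20.0
```

Request:
send_rows:
  targets:
    - [[0, 0, 0, 0, 0, 0, 1], [0, 0, 0, 0, 0, 0, 1], [0, 0, 0, 0, 0, 0, 1], [0, 0, 0, 0, 0, 0, 1]]

```text
time_s: 25.3
ee_pos: [613.7, -296.1, 138.3]
ee_rot: [-180.0, 0.0, 11.1]
force: [0.4, 0.0, -0.2]
gripper_width: 29.7
gripper_force: 20.0
```

Request:
send_rows:
  targets:
    - [[0, 0, 0, 0.0015, -0.005, 0, 1], [0, 0, 0, 0, 0, -0.1, 1], [0, 0, 0, 0, 0, -0.06, 1], [0, 0, 0, 0, 0, 0, 1], [0, 0, 0, 0, 0, 0, 1], [0, 0, 0, 0, 0, 0, 1]]

```text
time_s: 25.9
ee_pos: [615.1, -298.5, 107.0]
ee_rot: [179.9, -0.1, 11.1]
force: [1.0, 0.2, 1.1]
gripper_width: 29.8
gripper_force: 20.0
```

Request:
send_rows:
  targets:
    - [[0, 0, 0, -0.004, 0.004, 0, 1], [0, 0, 0, 0, 0, -0.03, 1], [0, 0, 0, 0, 0, -0.03, 1], [0, 0, 0, 0, 0, -0.03, 1], [0, 0, 0, 0, 0, -0.03, 1], [0, 0, 0, 0, 0, 0, 1], [0, 0, 0, 0, 0, 0, 1]]

```text
time_s: 26.6
ee_pos: [613.7, -297.5, 81.8]
ee_rot: [-180.0, 0.0, 11.1]
force: [0.2, -0.1, -0.8]
gripper_width: 30.1
gripper_force: 20.0
```

Request:
send_rows:
  targets:
    - [[0, 0, 0, 0, 0, -0.03, 1], [0, 0, 0, 0, 0, -0.025, 1], [0, 0, 0, 0, 0, -0.015, 1], [0, 0, 0, 0, 0, -0.01, 1], [0, 0, 0, 0, 0, 0, 1], [0, 0, 0, 0, 0, 0, 1], [0, 0, 0, 0, 0, 0, 1]]

```text
time_s: 27.3
ee_pos: [614.0, -297.6, 66.4]
ee_rot: [180.0, -0.0, 11.1]
force: [0.8, 0.3, -0.3]
gripper_width: 29.8
gripper_force: 20.0
```

Request:
send_rows:
  targets:
    - [[0, 0, 0, 0, 0, -0.006, 1], [0, 0, 0, 0, 0, -0.004, 1], [0, 0, 0, 0, 0, 0, 1], [0, 0, 0, 0, 0, 0, 1]]

```text
time_s: 27.7
ee_pos: [613.8, -297.6, 64.2]
ee_rot: [180.0, -0.0, 11.1]
force: [-0.5, -0.4, -0.4]
gripper_width: 29.7
gripper_force: 20.0
```

Request:
send_rows:
  targets:
    - [[0, 0, 0, 0, 0, -0.005, 1], [0, 0, 0, 0, 0, 0, 1], [0, 0, 0, 0, 0, 0, 1]]

```text
time_s: 28.0
ee_pos: [613.9, -297.6, 64.2]
ee_rot: [180.0, -0.0, 11.1]
force: [-1.3, 0.5, 5.2]
gripper_width: 29.7
gripper_force: 20.0
```

Request:
send_rows:
  targets:
    - [[0, 0, 0, 0, 0, 0, -1], [0, 0, 0, 0, 0, 0, -1], [0, 0, 0, 0, 0, 0, -1], [0, 0, 0, 0, 0, 0, -1], [0, 0, 0, 0, 0, 0.1, -1], [0, 0, 0, 0, 0, 0.2, -1], [0, 0, 0, 0, 0, 0.22, -1], [0, 0, 0, 0, 0, 0.2, -1], [0, 0, 0, 0, 0, 0, -1], [0, 0, 0, 0, 0, 0, -1], [0, 0, 0, 0, 0, 0, -1]]

```text
time_s: 29.1
ee_pos: [613.0, -297.2, 205.4]
ee_rot: [-179.9, 0.1, 11.1]
force: [-0.8, 0.7, -0.7]
gripper_width: 91.3
gripper_force: 0.0
```

```bash
python3 wh.py w8 78 nut
```

```text
[ 612.96742358 -297.16060381  205.4494389 ] [-1.79895946e+02  1.42223555e-01  1.10721764e+01] 29.1
0.73 mask (array([ 615.3, -298.5,   35.4]), ((615.2574462890625, -298.13214111328125), (35.37737274169922, 29.242691040039062), 10.511645317077637)) cloud mid [ 614.61079592 -298.06179893   77.80977532] [32.83445123 31.33650844  5.42363638] mean [ 614.85033606 -298.04253934   78.54740959]
place 0.86 [[ 601.01093728 -301.23115473    0.        ]]
```

Request:
send_rows:
  targets:
    - [[0, 0, 0, -0.035, 0.235, 0, -1], [0, 0, 0, -0.035, 0.235, 0, -1], [0, 0, 0, -0.035, 0.235, 0, -1], [0, 0, 0, -0.035, 0.235, 0, -1], [0, 0, 0, -0.035, 0.235, 0, -1], [0, 0, 0, -0.035, 0.235, 0, -1], [0, 0, 0, -0.035, 0.235, 0, -1], [0, 0, 0, -0.035, 0.235, 0, -1], [0, 0, 0, -0.035, 0.235, 0, -1], [0, 0, 0, -0.035, 0.235, 0, -1], [0, 0, 0, -0.035, 0.235, 0, -1], [0, 0, 0, -0.035, 0.235, 0, -1]]

```text
time_s: 30.45
ee_pos: [528.9, 268.2, 206.3]
ee_rot: [180.0, 0.1, 11.1]
force: [1.5, 0.2, 0.2]
gripper_width: 91.2
gripper_force: 0.0
```

Request:
send_rows:
  targets:
    - [[0, 0, 0, 0, 0, 0, -1], [0, 0, 0, 0, 0, 0, -1], [0, 0, 0, 0, 0, 0, -1]]

```text
time_s: 30.75
ee_pos: [529.7, 265.4, 206.5]
ee_rot: [179.9, 0.1, 11.0]
force: [-0.3, 0.2, -1.4]
gripper_width: 91.1
gripper_force: 0.0
```

```bash
python3 - <<'E'
from h import *
s=env.state(); print(s["ee_pos"],s["ee_rot"],s["qpos"])
C,p,d=grab("wrist"); cv2.imwrite("pics/w9.png",p[:,:,::-1])
for o,z in (("lever_knob",72),("lever_pivot",51),("pocket",6),("socket",0),("relay",0)):
    for r in optics.place_of("wrist",o): print(o,round(r["conf"],2),r["at"],on_z(C,r["at"],z).round(1))
for r in optics.silhouettes("wrist","relay"): print("relay",r["conf"],circ(r["mask"],C,42))
P=cloud(C,d); q=P[P[:,2]>78]; q=q[q[:,2]<90]; print("knob",len(q),(q.min(0)+q.max(0))/2,np.ptp(q,axis=0),np.median(q,0))
E
```

```text
[529.71336804 265.4096199  206.53170445] [1.79940939e+02 7.57634119e-02 1.10377112e+01] [ 2.55223738e+01  2.02010145e+01  8.78987278e+01 -4.02036042e-02
  7.19883894e+01  1.04497084e+02]
lever_knob 0.89 [290.6, 200.0] [[531.1 252.9  72. ]]
lever_pivot 0.82 [207.5, 183.1] [[527.5 334.9  51. ]]
pocket 0.87 [267.5, 182.8] [[531.1 276.7   6. ]]
pocket 0.6 [255.2, 334.6] [[336.4 256.1   6. ]]
socket 0.79 [271.6, 178.7] [[535.5 273.    0. ]]
socket 0.69 [253.8, 331.6] [[336.3 258.2   0. ]]
relay 0.65 [372.0, 271.6] [[446.6 130.9   0. ]]
relay 0.53 (array([471.3, 166.9,  17.2]), ((471.4185485839844, 165.79217529296875), (16.581743240356445, 9.750723838806152), 14.473599433898926))
knob 927 [623.23180821 191.03780132  83.9963545 ] [201.26991205 130.86113529  11.98841909] [709.55146292 152.91566247  84.27566608]
```

View pics/w9.png

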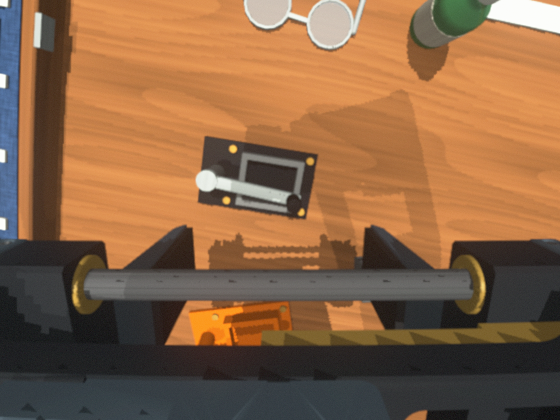

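Request:
send_rows:
  targets:
    - [[0, 0, 0.091, 0, -0.003, -0.008, -1], [0, 0, 0.091, 0, -0.003, -0.008, -1], [0, 0, 0.091, 0, -0.003, -0.008, -1], [0, 0, 0.091, 0, -0.003, -0.008, -1], [0, 0, 0.091, 0, -0.003, -0.008, -1], [0, 0, 0.091, 0, -0.003, -0.008, -1], [0, 0, 0.091, 0, -0.003, -0.008, -1], [0, 0, 0.091, 0, -0.003, -0.008, -1], [0, 0, 0.091, 0, -0.003, -0.008, -1], [0, 0, 0.091, 0, -0.003, -0.008, -1], [0, 0, 0, 0, 0, 0, -1], [0, 0, 0, 0, 0, 0, -1]]

```text
time_s: 32.3
ee_pos: [529.9, 260.3, 191.3]
ee_rot: [180.0, -0.0, 92.8]
force: [-0.5, -0.2, -0.5]
gripper_width: 91.3
gripper_force: 0.0
```

```bash
cat > sock.py <<'E'
from h import *
import sys
s=env.state(); print(s["ee_pos"],s["ee_rot"],s["qpos"][5],s["time_s"])
C,p,d=grab("wrist"); cv2.imwrite(f"pics/{sys.argv[1]}.png",p[:,:,::-1])
for o,z in (("lever_knob",72),("lever_pivot",51),("pocket",6),("socket",0)):
    for r in optics.place_of("wrist",o)[:2]: print(o,round(r["conf"],2),r["at"],on_z(C,r["at"],z).round(1))
P=cloud(C,d); P=P[np.hypot(P[:,0]-531,P[:,1]-285)<95]
q=P[(P[:,2]>80)&(P[:,2]<90)]; print("knob",len(q),(q.min(0)+q.max(0))/2,np.ptp(q,axis=0))
q=P[(P[:,2]>21.5)&(P[:,2]<26)]
print("walls",len(q),cv2.minAreaRect(q[:,:2].astype(np.float32)))
q=P[(P[:,2]>54)&(P[:,2]<62)]
print("lever",len(q),cv2.minAreaRect(q[:,:2].astype(np.float32)))
q=P[(P[:,2]>3)&(P[:,2]<9)]
print("plate",len(q),cv2.minAreaRect(q[:,:2].astype(np.float32)))
E
python3 sock.py w10
```

```text
[529.90348607 260.29581814 191.25338927] [ 1.79987633e+02 -4.94240331e-03  9.27830079e+01] 22.26186807572444 32.3
lever_knob 0.68 [78.8, 220.5] [[348.2 234.9  72. ]]
lever_knob 0.67 [276.5, 212.8] [[528.2 251.3  72. ]]
lever_pivot 0.59 [56.0, 131.1] [[321.7 313.2  51. ]]
pocket 0.94 [282.6, 177.1] [[533.2 273.3   6. ]]
socket 0.74 [282.6, 173.2] [[533.1 276.6   0. ]]
socket 0.66 [104.1, 181.7] [[337.1 257.8   0. ]]
knob 208 [529.15752395 250.39619143  83.47949502] [13.00784973 13.18988671  6.84679109]
walls 1137 ((534.6719360351562, 274.89776611328125), (55.62574768066406, 66.05855560302734), 1.9089292287826538)
lever 1368 ((532.7683715820312, 299.1359558105469), (19.324251174926758, 91.10792541503906), 0.7078201174736023)
plate 5310 ((520.5939331054688, 276.9190673828125), (127.98313903808594, 151.71665954589844), 1.327541708946228)
```

View pics/w10.png

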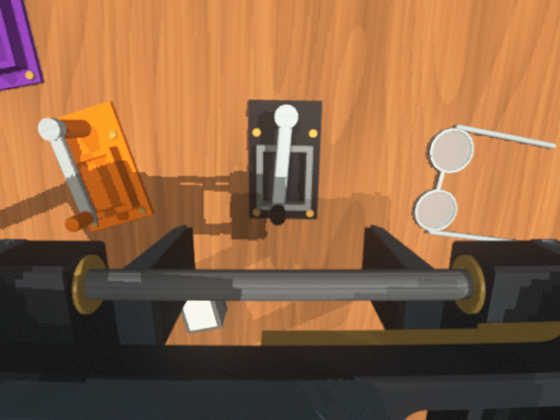

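Request:
send_rows:
  targets:
    - [[0, 0, 0, -0.004, -0.05, -0.2, -1], [0, 0, 0, 0, 0, -0.2, -1], [0, 0, 0, 0, 0, -0.15, -1], [0, 0, 0, 0, 0, -0.08, -1], [0, 0, 0, 0, 0, 0, 0.56], [0, 0, 0, 0, 0, 0, 0.56], [0, 0, 0, 0, 0, 0, 0.56], [0, 0, 0, 0, 0, 0, 0.56], [0, 0, 0, 0, 0, 0, 0.56], [0, 0, 0, 0, 0, 0, 0.56], [0, 0, 0, 0, 0, 0, 0.56]]
  grip_force: 5

```text
time_s: 33.65
ee_pos: [529.1, 250.5, 65.5]
ee_rot: [180.0, -0.0, 93.0]
force: [0.2, -0.2, 1.0]
gripper_width: 38.1
gripper_force: 0.0
```

Request:
send_rows:
  targets:
    - [[0, 0, -0.083, -0.055, 0.006, 0, 0.56], [0, 0, -0.083, -0.054, 0.013, 0, 0.56], [0, 0, -0.083, -0.052, 0.02, 0, 0.56], [0, 0, -0.083, -0.049, 0.027, 0, 0.56], [0, 0, -0.083, -0.045, 0.033, 0, 0.56], [0, 0, -0.083, -0.04, 0.038, 0, 0.56], [0, 0, -0.083, -0.035, 0.043, 0, 0.56], [0, 0, -0.083, -0.029, 0.047, 0, 0.56], [0, 0, -0.083, -0.022, 0.051, 0, 0.56], [0, 0, -0.083, -0.016, 0.053, 0, 0.56], [0, 0, -0.083, -0.009, 0.055, 0, 0.56], [0, 0, -0.083, -0.001, 0.055, 0, 0.56]]

```text
time_s: 34.85
ee_pos: [447.1, 338.7, 65.2]
ee_rot: [180.0, 0.0, 3.0]
force: [0.2, -0.6, 0.3]
gripper_width: 19.9
gripper_force: 0.5
```

Request:
send_rows:
  targets:
    - [[0, 0, 0, 0, 0, 0, 0.56], [0, 0, 0, 0, 0, 0, 0.56], [0, 0, 0, 0, 0, 0, 0.56]]

```text
time_s: 35.15
ee_pos: [447.5, 338.2, 65.1]
ee_rot: [180.0, 0.0, 3.4]
force: [-0.2, -0.5, -0.8]
gripper_width: 19.7
gripper_force: 0.0
```

Request:
send_rows:
  targets:
    - [[0, 0, 0, 0, 0, 0, -1], [0, 0, 0, 0, 0, 0, -1], [0, 0, 0, 0, 0, 0, -1], [0, 0, 0, 0, 0, 0, -1], [0, 0, 0, 0, 0, 0.15, -1], [0, 0, 0, 0, 0, 0.2, -1], [0, 0, 0.09, 0, -0.05, 0.12, -1], [0, 0, 0.09, 0, -0.1, 0, -1], [0, 0, 0.09, 0, -0.1, 0, -1], [0, 0, 0.09, 0, -0.1, 0, -1], [0, 0, 0.09, 0, -0.1, 0, -1], [0, 0, 0.09, 0, -0.1, 0, -1]]

```text
time_s: 36.35
ee_pos: [447.5, 227.8, 159.2]
ee_rot: [180.0, -0.0, 52.3]
force: [0.3, 0.1, 0.2]
gripper_width: 91.0
gripper_force: 0.0
```

Request:
send_rows:
  targets:
    - [[0, 0, 0.09, 0, -0.1, 0, -1], [0, 0, 0.09, 0, -0.1, 0, -1], [0, 0, 0.09, 0, -0.1, 0, -1], [0, 0, 0.09, 0, -0.1, 0, -1], [0, 0, 0.09, 0, -0.1, -0.05, -1], [0, 0, 0.09, 0, -0.1, -0.05, -1], [0, 0, 0.06, 0, 0, -0.03, -1], [0, 0, 0, 0, 0, 0, -1], [0, 0, 0, 0, 0, 0, -1], [0, 0, 0, 0, 0, 0, -1]]

```text
time_s: 37.35
ee_pos: [447.9, 109.0, 133.6]
ee_rot: [179.9, -0.0, 105.9]
force: [-0.1, 0.4, -0.3]
gripper_width: 91.2
gripper_force: 0.0
```

```bash
cat > relay.py <<'E'
from h import *
s=env.state(); print(s["ee_pos"],s["ee_rot"],s["qpos"][5],s["time_s"])
C,p,d=grab("wrist"); cv2.imwrite("pics/w11.png",p[:,:,::-1])
for r in optics.silhouettes("wrist","relay"):
    q=cloud(C,d,r["mask"]); q=q[(q[:,2]>39)&(q[:,2]<46)]
    if len(q)>50: print(r["conf"],len(q),np.median(q[:,2]),cv2.minAreaRect(q[:,:2].astype(np.float32)))
P=cloud(C,d); q=P[(P[:,2]>39)&(P[:,2]<46)&(np.hypot(P[:,0]-449,P[:,1]-132)<45)]
print(len(q),cv2.minAreaRect(q[:,:2].astype(np.float32)))
q=P[(P[:,2]>80)&(P[:,2]<90)&(np.hypot(P[:,0]-532.7,P[:,1]-334.9)<100)];print("knob",len(q),q.mean(0) if len(q) else 0)
E
python3 relay.py
```

```text
[447.93744859 109.04621394 133.59056174] [ 1.79941292e+02 -2.29328726e-04  1.05891838e+02] -3.6447006154734845 37.35
0.57 3093 42.919124399412 ((450.37109375, 130.15248107910156), (40.057044982910156, 50.140071868896484), 14.511150360107422)
3094 ((450.37109375, 130.15248107910156), (40.057044982910156, 50.140071868896484), 14.511150360107422)
knob 0 0
```

View pics/w11.png

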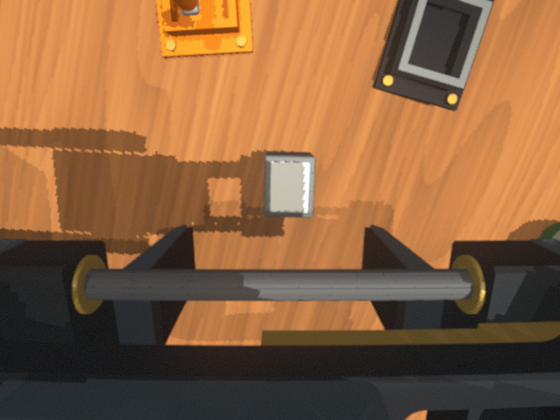

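Request:
send_rows:
  targets:
    - [[0, 0, -0.015, 0.012, 0.1, -0.1, -1], [0, 0, 0, 0, 0, -0.2, -1], [0, 0, 0, 0, 0, -0.15, -1], [0, 0, 0, 0, 0, -0.07, -1], [0, 0, 0, 0, 0, 0, -1], [0, 0, 0, 0, 0, 0, -1], [0, 0, 0, 0, 0, 0, -1]]

```text
time_s: 38.15
ee_pos: [451.0, 129.0, 30.3]
ee_rot: [179.8, -0.0, 104.6]
force: [-0.5, -0.0, -0.4]
gripper_width: 91.0
gripper_force: 0.0
```

Request:
send_rows:
  targets:
    - [[0, 0, 0, -0.003, 0.006, -0.036, -1], [0, 0, 0, 0, 0, 0, -1], [0, 0, 0, 0, 0, 0, 1], [0, 0, 0, 0, 0, 0, 1], [0, 0, 0, 0, 0, 0, 1], [0, 0, 0, 0, 0, 0, 1], [0, 0, 0, 0, 0, 0, 1], [0, 0, 0, 0, 0, 0, 1], [0, 0, 0, 0, 0, 0, 1], [0, 0, 0, 0, 0, 0, 1], [0, 0, 0, 0, 0, 0, 1], [0, 0, 0, 0, 0, 0, 1]]
  grip_force: 25

```text
time_s: 39.35
ee_pos: [449.6, 129.9, 22.0]
ee_rot: [180.0, -0.0, 104.6]
force: [0.9, -0.5, -0.4]
gripper_width: 39.9
gripper_force: 25.0
```

Request:
send_rows:
  targets:
    - [[0, 0, 0, 0, 0, 0.1, 1], [0, 0, 0, 0, 0, 0.2, 1], [0, 0, 0, 0, 0, 0.2, 1], [0, 0, -0.047, 0.0845, 0.145, 0, 1], [0, 0, -0.047, 0.0845, 0.145, 0, 1], [0, 0, -0.047, 0.0845, 0.145, 0, 1], [0, 0, 0, 0.0845, 0.145, 0, 1], [0, 0, 0, 0.0845, 0.145, 0, 1], [0, 0, 0, 0, 0, 0, 1], [0, 0, 0, 0, 0, 0, 1], [0, 0, 0, 0, 0, 0, 1]]

```text
time_s: 40.45
ee_pos: [532.9, 273.8, 121.5]
ee_rot: [-179.9, 0.1, 91.9]
force: [-0.8, -0.7, -0.3]
gripper_width: 39.5
gripper_force: 25.0
```

```bash
python3 sock.py w12
```

```text
[532.85862214 273.82538083 121.46564328] [-1.79892526e+02  6.78490380e-02  9.18774381e+01] 24.240059936704647 40.45
lever_knob 0.78 [149.1, 127.7] [[446.9 337.2  72. ]]
lever_knob 0.63 [28.2, 267.5] [[350.8 235.7  72. ]]
lever_pivot 0.71 [279.0, 133.7] [[530.6 335.3  51. ]]
pocket 0.91 [281.9, 202.6] [[535.2 275.1   6. ]]
pocket 0.56 [64.7, 215.6] [[340.  256.3   6. ]]
socket 0.73 [281.1, 198.2] [[534.4 277.6   0. ]]
socket 0.61 [68.8, 213.8] [[340.1 256.4   0. ]]
knob 130 [451.23649097 335.22490827  83.43800937] [ 7.28033902 10.34017189  6.6887944 ]
walls 945 ((534.0069580078125, 292.11566162109375), (55.87278747558594, 32.750450134277344), 0.6281283497810364)
lever 2448 ((496.3465270996094, 334.01031494140625), (91.49034881591797, 19.174358367919922), 1.7431704998016357)
plate 5652 ((518.0516357421875, 302.2270202636719), (137.96363830566406, 101.59477996826172), 3.080228567123413)
```

View pics/w12.png

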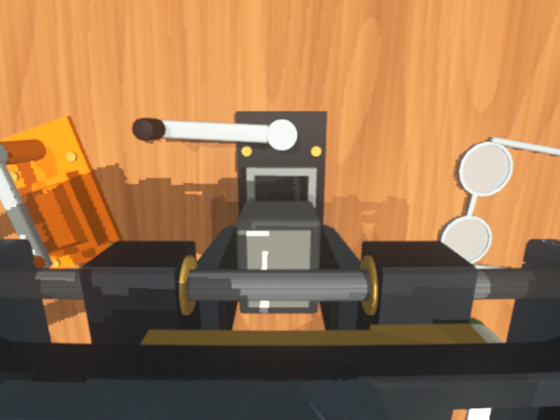

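Request:
send_rows:
  targets:
    - [[0, 0, 0, 0.004, 0.004, -0.1, 1], [0, 0, 0, 0, 0, -0.15, 1], [0, 0, 0, 0, 0, -0.06, 1], [0, 0, 0, 0, 0, 0, 1], [0, 0, 0, 0, 0, 0, 1], [0, 0, 0, 0, 0, 0, 1]]

```text
time_s: 41.3
ee_pos: [535.7, 276.1, 61.4]
ee_rot: [179.8, -0.1, 91.9]
force: [-0.0, -0.1, -0.2]
gripper_width: 39.8
gripper_force: 25.0
```

Request:
send_rows:
  targets:
    - [[0, 0, 0, -0.007, -0.005, -0.03, 1], [0, 0, 0, 0, 0, -0.02, 1], [0, 0, 0, 0, 0, 0, 1], [0, 0, 0, 0, 0, 0, 1], [0, 0, 0, 0, 0, 0, 1]]

```text
time_s: 41.8
ee_pos: [533.4, 274.7, 50.1]
ee_rot: [180.0, -0.0, 91.9]
force: [0.2, 0.5, -2.2]
gripper_width: 39.9
gripper_force: 25.0
```

Request:
send_rows:
  targets:
    - [[0, 0, 0, 0.002, 0, -0.02, 1], [0, 0, 0, 0, 0, -0.02, 1], [0, 0, 0, 0, 0, -0.02, 1], [0, 0, 0, 0, 0, 0, 1], [0, 0, 0, 0, 0, 0, 1]]

```text
time_s: 42.3
ee_pos: [533.6, 274.6, 37.7]
ee_rot: [-180.0, 0.0, 91.9]
force: [0.2, 0.5, -1.4]
gripper_width: 40.3
gripper_force: 25.0
```

In the pocket without load; TCP z ≈ 28 is home.

Request:
send_rows:
  targets:
    - [[0, 0, 0, 0, 0, -0.02, 1], [0, 0, 0, 0, 0, -0.015, 1], [0, 0, 0, 0, 0, -0.01, 1], [0, 0, 0, 0, 0, -0.005, 1], [0, 0, 0, 0, 0, 0, 1], [0, 0, 0, 0, 0, 0, 1]]

```text
time_s: 42.9
ee_pos: [533.6, 274.6, 28.0]
ee_rot: [180.0, 0.0, 91.9]
force: [-0.2, 0.3, 0.1]
gripper_width: 39.8
gripper_force: 25.0
```

Request:
send_rows:
  targets:
    - [[0, 0, 0, 0, 0, -0.006, 1], [0, 0, 0, 0, 0, 0, 1], [0, 0, 0, 0, 0, 0, 1]]

```text
time_s: 43.2
ee_pos: [533.6, 274.7, 28.0]
ee_rot: [180.0, -0.0, 91.9]
force: [-2.8, -2.5, 7.8]
gripper_width: 40.0
gripper_force: 25.0
```

Request:
send_rows:
  targets:
    - [[0, 0, 0, 0, 0, 0, -1], [0, 0, 0, 0, 0, 0, -1], [0, 0, 0, 0, 0, 0, -1], [0, 0, 0, 0, 0, 0, -1], [0, 0, 0, 0, 0, 0.1, -1], [0, 0, 0, 0, 0, 0.2, -1], [0, 0, 0, 0, 0, 0.25, -1], [0, 0, 0, 0, 0, 0.25, -1], [0, 0, 0, 0, 0, 0, -1], [0, 0, 0, 0, 0, 0, -1], [0, 0, 0, 0, 0, 0, -1]]

```text
time_s: 44.3
ee_pos: [532.8, 274.2, 185.3]
ee_rot: [-179.9, 0.1, 91.9]
force: [-0.4, -0.0, -1.0]
gripper_width: 91.4
gripper_force: 0.0
```

```bash
python3 sock.py w13|grep -v net; python3 - <<'E'
from h import *
C,p,d=grab("wrist"); P=cloud(C,d); q=P[(np.hypot(P[:,0]-534,P[:,1]-275)<40)&(P[:,2]>35)&(P[:,2]<56)]
print(len(q),np.percentile(q[:,2],[5,50,95]),cv2.minAreaRect(q[:,:2].astype(np.float32)))
E
```

```text
[532.80380508 274.20319489 185.29089098] [-1.79855032e+02  6.89409028e-02  9.18943263e+01] 24.241466267055248 44.3
lever_knob 0.78 [175.2, 125.7] [[444.5 338.1  72. ]]
lever_pivot 0.74 [281.0, 133.4] [[532.2 334.   51. ]]
lever_pivot 0.59 [52.2, 148.3] [[323.2 314.8  51. ]]
pocket 0.95 [100.4, 201.5] [[339.4 254.7   6. ]]
socket 0.79 [105.9, 199.1] [[342.6 256.1   0. ]]
knob 61 [451.39473414 334.62539978  83.67056623] [5.96963883 8.80031335 7.28218365]
walls 1080 ((534.446533203125, 274.62835693359375), (56.127830505371094, 66.33409118652344), 1.9027509689331055)
lever 1475 ((496.2827453613281, 333.87506103515625), (90.60823059082031, 19.34220314025879), 1.8127217292785645)
plate 3965 ((536.379150390625, 286.76751708984375), (144.14419555664062, 165.49490356445312), 48.308624267578125)
2232 [47.08538119 48.97491154 50.27915336] ((533.11474609375, 274.81585693359375), (39.802974700927734, 49.516929626464844), 2.3456883430480957)
```

View pics/w13.png

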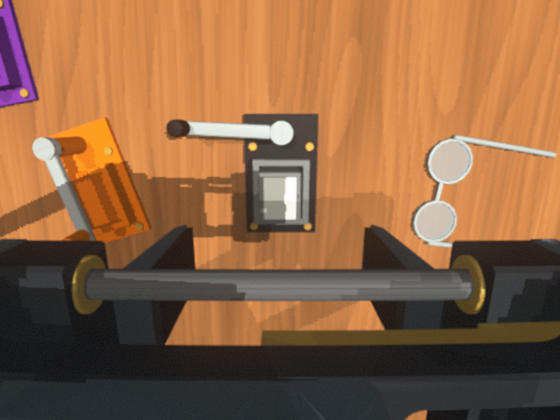

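Request:
send_rows:
  targets:
    - [[0, 0, -0.0895, -0.0385, 0.028, 0, -1], [0, 0, -0.0895, -0.0385, 0.028, 0, -1], [0, 0, -0.0895, -0.0385, 0.028, 0, -1], [0, 0, -0.0895, -0.0385, 0.028, 0, -1], [0, 0, -0.0895, -0.0385, 0.028, 0, -1], [0, 0, -0.0895, -0.0385, 0.028, 0, -1], [0, 0, -0.0895, -0.0385, 0.028, 0, -1], [0, 0, -0.0895, -0.0385, 0.028, 0, -1], [0, 0, -0.0895, -0.0385, 0.028, 0, -1], [0, 0, -0.0895, -0.0385, 0.028, 0, -1], [0, 0, -0.0895, -0.0385, 0.028, 0, -1]]

```text
time_s: 45.7
ee_pos: [448.6, 336.4, 186.4]
ee_rot: [180.0, 0.0, 3.0]
force: [-0.0, -0.8, -0.4]
gripper_width: 91.3
gripper_force: 0.0
```

Request:
send_rows:
  targets:
    - [[0, 0, 0, 0, 0, 0, -1], [0, 0, 0, 0, 0, 0, -1], [0, 0, 0, 0, 0, -0.2, -1], [0, 0, 0, 0, 0, -0.15, -1], [0, 0, 0, 0, 0, 0, -1], [0, 0, 0, 0, 0, 0, -1]]

```text
time_s: 46.3
ee_pos: [449.5, 336.2, 117.0]
ee_rot: [180.0, 0.0, 3.3]
force: [-0.2, 0.4, 0.3]
gripper_width: 91.5
gripper_force: 0.0
```

Request:
send_rows:
  targets:
    - [[0, 0, 0, -0.006, 0, -0.15, -1], [0, 0, 0, 0, 0, -0.1, -1], [0, 0, 0, 0, 0, 0, 0.56], [0, 0, 0, 0, 0, 0, 0.56], [0, 0, 0, 0, 0, 0, 0.56], [0, 0, 0, 0, 0, 0, 0.56], [0, 0, 0, 0, 0, 0, 0.56], [0, 0, 0, 0, 0, 0, 0.56], [0, 0, 0, 0, 0, 0, 0.56], [0, 0, 0, 0, 0, 0, 0.56], [0, 0, 0, 0, 0, 0, 0.56], [0, 0, 0, 0, 0, 0, 0.56]]
  grip_force: 5

```text
time_s: 47.5
ee_pos: [447.8, 336.3, 66.7]
ee_rot: [180.0, 0.0, 3.3]
force: [0.5, 0.0, 0.5]
gripper_width: 20.1
gripper_force: 0.0
```

Request:
send_rows:
  targets:
    - [[0, 0, 0.083, 0.001, -0.055, 0, 0.56], [0, 0, 0.083, 0.009, -0.055, 0, 0.56], [0, 0, 0.083, 0.016, -0.053, 0, 0.56], [0, 0, 0.083, 0.022, -0.051, 0, 0.56], [0, 0, 0.083, 0.029, -0.047, 0, 0.56], [0, 0, 0.083, 0.035, -0.043, 0, 0.56], [0, 0, 0.083, 0.04, -0.038, 0, 0.56], [0, 0, 0.083, 0.045, -0.033, 0, 0.56], [0, 0, 0.083, 0.049, -0.027, 0, 0.56], [0, 0, 0.083, 0.052, -0.02, 0, 0.56], [0, 0, 0.083, 0.054, -0.013, 0, 0.56], [0, 0, 0, 0, 0, 0, 0.56]]

```text
time_s: 48.7
ee_pos: [519.3, 249.0, 66.7]
ee_rot: [180.0, -0.0, 85.4]
force: [-0.7, 0.6, 0.1]
gripper_width: 20.2
gripper_force: 0.0
```

Request:
send_rows:
  targets:
    - [[0, 0, 0.08, 0.045, 0, 0, 0.56], [0, 0, 0, 0.03, 0, 0, 0.56], [0, 0, 0, 0.015, 0, 0, 0.56], [0, 0, 0, 0.01, 0, 0, 0.56], [0, 0, 0, 0, 0, 0, 0.56], [0, 0, 0, 0, 0, 0, 0.56]]

```text
time_s: 49.3
ee_pos: [538.2, 249.5, 66.9]
ee_rot: [180.0, -0.0, 92.6]
force: [0.0, -0.2, 0.0]
gripper_width: 20.0
gripper_force: 0.0
```

Request:
send_rows:
  targets:
    - [[0, 0, 0, 0.01, 0, 0, 0.56], [0, 0, 0, 0, 0, 0, 0.56], [0, 0, 0, 0, 0, 0, 0.56]]

```text
time_s: 49.6
ee_pos: [539.0, 249.3, 66.7]
ee_rot: [-179.9, -0.0, 92.6]
force: [-5.1, 1.5, 2.5]
gripper_width: 20.1
gripper_force: 2.3
```

Against the stop. Open, retreat and check.

Request:
send_rows:
  targets:
    - [[0, 0, 0, -0.005, 0, 0, -1], [0, 0, 0, 0, 0, 0, -1], [0, 0, 0, 0, 0, 0, -1], [0, 0, 0, 0, 0, 0, -1], [0, 0, 0, 0, 0, 0, -1], [0, 0, 0, 0, 0, 0.15, -1], [0, 0, 0, 0, 0, 0.25, -1], [0, 0, 0, 0, 0, 0.2, -1], [0, 0, 0, 0, 0, 0, -1], [0, 0, 0, 0, 0, 0, -1]]

```text
time_s: 50.6
ee_pos: [539.5, 249.3, 187.6]
ee_rot: [179.9, -0.0, 92.7]
force: [-0.4, -0.5, -0.3]
gripper_width: 90.7
gripper_force: 0.0
```

```bash
python3 sock.py w14; python3 - <<'E'
from h import *
C,p,d=grab("top"); cv2.imwrite("pics/top2.png",p[:,:,::-1])
P=cloud(C,d); P=P[np.hypot(P[:,0]-612,P[:,1]+294)<20]; print("stack",[ (round(a),len(P[abs(P[:,2]-a)<3]),P[abs(P[:,2]-a)<3].mean(0).round(1)) for a in (51,62,78,97)])
E
```

```text
[539.50372952 249.33213534 187.56976717] [ 1.79881859e+02 -3.67240085e-02  9.26605247e+01] 21.042516371643995 50.6
lever_knob 0.75 [69.4, 209.6] [[352.7 235.4  72. ]]
lever_pivot 0.9 [42.5, 115.7] [[323.  316.2  51. ]]
lever_pivot 0.77 [275.0, 104.1] [[532.2 334.3  51. ]]
pocket 0.77 [94.6, 174.8] [[342.5 256.4   6. ]]
socket 0.85 [276.5, 161.7] [[535.9 278.3   0. ]]
socket 0.67 [95.4, 173.0] [[340.3 257.3   0. ]]
knob 216 [535.44057854 250.21269517  83.70951762] [13.61559193 13.46619829  7.17501095]
walls 1018 ((534.4493408203125, 274.791259765625), (55.86263656616211, 66.29444885253906), 1.946390986442566)
lever 1463 ((533.8294067382812, 299.37200927734375), (18.699695587158203, 91.90487670898438), 2.5490787029266357)
plate 4211 ((529.3583984375, 290.83489990234375), (138.30003356933594, 162.59893798828125), 79.01362609863281)
stack [(51, 13, array([ 598.4, -285.7,   50.8])), (62, 51, array([ 606.2, -288.4,   62.1])), (78, 74, array([ 614.2, -293.8,   78. ])), (97, 13, array([ 613.9, -293.4,   96.9]))]
```

View pics/w14.png

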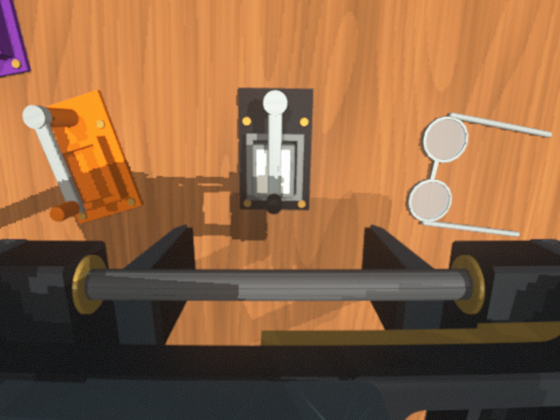

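View pics/top2.png

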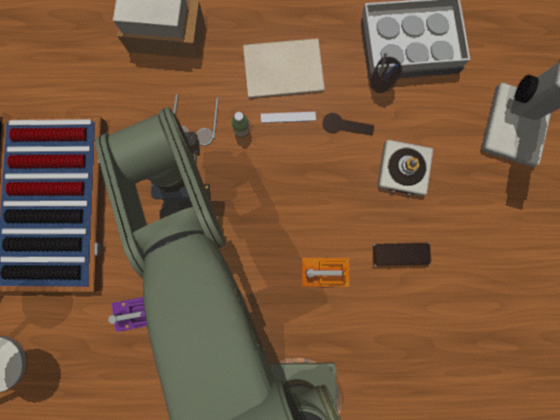

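The wrist picture shows the lever lying straight across the relay, with the knob at (274,204) and the pivot at (275,103). The top picture shows the stack with the brass nut at (409,165) and the bystanders where they were. I'm handing the job in.

```bash
python3 -c "
from workcell import env
print(env.job_done())"
```

```text
the job is handed in; nothing more can be done
None
```

The job is handed in (no verdict was returned): wheel2, wheel3 (the only loose wheels I could find) and the brass nut are stacked on the spindle, the relay is fully home, and the lever is shut over it.

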